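# Crank the lens washer, then uncap the blue pot

### The arm

A 6-joint arm with a two-finger parallel gripper is mounted at the origin on the work surface. World frame = base frame: x ahead of the robot, y to its left, z up, the work surface at z = 0. Lengths are in m, angles in degrees, forces in N, time in s.
With the tool pointing down it reaches from about 0.35 to 0.875 m from the base axis. Payload 4.2 kg.
Tool frame: the origin (TCP) lies on the centre line of the jaws, within the pads' length; the fingertips stand tip_reach ahead of it and the grasp point (between the pads) is the TCP (tip_reach is the distance from the TCP to the fingertips, in m); z points along the fingers, y is the line along which they close (so a half turn about z gives the same grasp; the last joint's range is limited). The gripper opens to 87 mm and grips with 3 to 60 N. Pads are 19 mm wide; open, the fingers measure 117 mm over their backs; the gripper's body (75 mm by 190 mm) begins 51 mm behind the grasp point.
Start: joints at [-53.251, 22.042, 0.453, 0, -68.411, -14.817], TCP at [0.233, -0.58, 0.242] pointing down, gripper open.
Joint ranges: [-179.83, 179.83], [-69.29, 118.12], [-61.27, 80.66], [-181.25, 117.63], [-171.15, -9.14], [-177.46, 177.46]. Speed limits (degrees/s): [159.86, 159.86, 180, 180, 180, 180].

### API

Orientations are given as a 3x3 rotation matrix whose columns are the frame's x, y, z axes.
In Python, from station import sense, capture, finish_job, tip_reach gives the robot as it stands.
- The arm moves only by the tool arm_command, never from a script. Its argument "deltas" is a list of rows, each a list of 7 numbers: the turn, a rotation vector about the tool's x, y, z in rad, then the shift along the tool's x, y, z in cm, then the closure, from -1 (fully open) to 1 (shut), so that 0 is half open. In form: [[rx, ry, rz, dx, dy, dz, hand], ...]. A call has 1 to 8 rows; each row is the pose to reach, as a shift and turn from the pose commanded when the call began, along the tool's axes at that moment; what a row does not reach only later rows make up. A row lasts 1/12 s, in which the tool goes at most 41.7 mm and 7.16 degrees, less where a joint would pass 70% of its speed; a pose out of reach is approached as far as the arm can. A call with a gripper value outside its range is refused whole. The fingers move at their own pace and stop on an object; the grip force is fixed at half the most. Time passes only in rows, so rows that repeat a pose let the fingers close. It gives the time, the measured TCP pose, the force, the opening and the grip force at its end, in the units of the state.
- sense(): the state, without advancing time (a new reading comes with each control period).
- capture(name): name is "side" or "top"; returns a dict with "pixels" (384x512x3 uint8, blue, green, red), "fovy" (degrees; the focal length in pixels is half the picture's height over the tangent of half this angle, whatever the lens; pixels are square), "cx", "cy" (the principal point, pixels), "k1" (the pictures are not rectified: a ray, as slopes to the right and down, at radius r is drawn at 1 + k1 r^2 times it, then the intrinsics apply), "rvec" (rotation vector, rad) and "tvec" (3), from world to camera coordinates, as OpenCV has them. Camera axes: x right, y down, z forward; pixel columns grow to the right and rows downward; lengths in m; the calibration is good to about 2 mm. A picture is of the moment at which its call begins. There is no depth.
- finish_job(): hands the job in; it is judged then, once.
The state is a dict: "time_s": time; "joints": joint angles; "joint_velocities": joint speeds; "effort": joint torques, N m; "tcp_pos": TCP position; "ee_rot": TCP orientation; "wrist_force": force on the tool from outside, world axes, zero at the start; "moment": the same for the moment, N m; "gripper_width": opening from 0.0 (shut) to 1.0 (fully open); "gripper_force": force on a finger pad.
Only numpy, scipy, OpenCV 4.12 (cv2) and the standard library are available. Lean on these libraries where they do the work, as an engineer would, in place of code of your own. Each camera call takes 0.05 s, during which the arm holds its last target. There are 200 camera calls.

### The job

Turn the orange crank of the lens washer through one full turn (either way round) so that it ends up back where it started, and leave it there. Then unscrew the blue cap and lift it off: nobody remembers whether its quick thread loosens clockwise or anticlockwise, so try it both ways. Finish still holding the blue cap upright and still in the gripper, at least 5 cm above its seat, with the white cap left on its pot and the other things around left alone.

Things in the scene. Friction and masses are not known exactly. Their poses are not given: they have to be found in the camera images.
- washer: Contact-lens washer fixed to the cart: white deck 100 (its x) by 230 mm (its y), 28 mm high; origin at the centre of its underside. In the middle a hub post, 26 mm in diameter, with the crank; 80 mm to either side of it along y a grey pot (38 mm in diameter, rim 50 mm above the cart), each with a screw cap. The blue and the white cap may be on either pot.
- washer_hub (a point): Point on the crank's vertical axis above the hub, 105 mm above the cart top, level with the middle of the crank knob.
- crank (a joint): Crank angle about the vertical hub axis, rad, growing anticlockwise seen from above. It starts within 0.12 of 0, where the arm points along the deck's -x, and turns both ways to stops at +6.9 and -6.9. Light friction: it stays where it is left.
- crank_knob (a point): Middle of the crank's upright black knob, 30 mm from the hub axis, 105 mm above the cart. The knob is 16 mm in diameter, from 88 to 122 mm above the cart, and spins freely on its pin, so it can be held without turning the wrist. The orange arm below it is 14 mm wide, 81 to 88 mm above the cart.
- cap_blue_center (a point): Centre of the blue cap, 40 mm in diameter, 30 mm high, about 30 g; 65 mm above the cart while on. Quick thread of unknown hand: the wrong way it stops hard within 15 degrees; the right way it turns almost freely without rising, and lifts straight off after a quarter turn (65 to 105 degrees from its start; a stop at about 110). Before that it rises only 2 mm. The neck inside is 17 mm tall.
- cap_white_center (a point): Centre of the equal white screw cap on the other pot, 65 mm above the cart; it stays on. Its hand is opposite to the blue cap's.
- eyedrops: Small eyedrop bottle with green tip, 26 mm in diameter, 62 mm tall, standing near the far side of the washer; origin at the centre of its underside. To be left alone.
- compact: Round steel compact mirror lying shut, 68 mm in diameter, 12 mm thick, near the robot's side of the washer; origin at the centre of its underside. To be left alone.
- glasses_case: Blue spring-hinged spectacle case lying shut, 160 (its x) by 62 by 44 mm; origin at the centre of its underside. To be left alone.
- trays: Stacked pair of round white plastic trays, 180 mm in diameter, fixed, with eyedrop bottles in the upper one, 135 mm high in all; origin at the centre of its underside. To be left alone.

How it is judged:
By the outcome, as a careful person would: the job done as asked, in the order asked, and still so for the second after the job is handed in, while the arm keeps its last pose, push and grip.
It also fails if it takes over 64 s, if anything falls off the work surface, if the arm or the gripper's body presses on something with over 40 N, if the wrist force passes 120 N, or if a joint passes its speed limit or range.

## Working session

There is one attempt and no reset: what is moved stays moved. The work goes in short steps, Python scripts to look and compute and a tool call to move; the robot and the scene stay as the last step left them, time stands still between calls to the robot, and variables do not carry over. Pictures are saved under pics/ and viewed, at most 10 in all, crops included, and the job is handed in when it is done.

Besides the shell and the picture viewer there is one more tool, called after "Call:" by a JSON object that holds its "name" and its "arguments", one argument or row to a line. arm_command: Moves the arm, as the interface text tells. Its arguments: {"type":"object","properties":{"deltas":{"type":"array"}},"required":["deltas"]}

```bash
mkdir -p pics; cat > h.py <<'E'
import numpy as np, cv2
from station import sense, capture, finish_job, tip_reach
def K(c):
    h=c["pixels"].shape[0]; f=h/2/np.tan(np.radians(c["fovy"])/2)
    return np.array([[f,0,c["cx"]],[0,f,c["cy"]],[0,0,1]]), np.array([c["k1"],0,0,0,0.])
def onplane(c,uv,z):
    k,d=K(c); R=cv2.Rodrigues(np.array(c["rvec"],float))[0]; t=np.array(c["tvec"],float).ravel()
    p=cv2.undistortPoints(np.array(uv,float).reshape(-1,1,2),k,d).reshape(-1,2)
    r=np.c_[p,np.ones(len(p))]@R; o=-R.T@t
    return o+r*((z-o[2])/r[:,2])[:,None]
def proj(c,P):
    k,d=K(c); return cv2.projectPoints(np.array(P,float).reshape(-1,1,3),np.array(c["rvec"],float),np.array(c["tvec"],float),k,d)[0].reshape(-1,2)
E
python3 - <<'E'
from h import *
s=sense(); print(tip_reach,{k:np.round(v,3).tolist() for k,v in s.items()})
for n in("top","side"):
    c=capture(n); cv2.imwrite(f"pics/{n}0.png",c["pixels"]); R=cv2.Rodrigues(np.array(c["rvec"],float))[0]
    print(n,c["fovy"],c["k1"],-R.T@np.array(c["tvec"]).ravel(),R[2])
E
```

```text
0.019 {'time_s': 0.0, 'joints': [-53.252, 22.089, 0.38, -0.029, -68.411, -14.818], 'joint_velocities': [-0.035, -0.025, -0.102, -0.053, 0.076, -0.061], 'effort': [-0.0, -39.067, 18.74, 4.22, 0.011, -0.0], 'tcp_pos': [0.233, -0.579, 0.24], 'ee_rot': [[-0.928, -0.373, -0.001], [-0.373, 0.928, 0.002], [0.0, 0.002, -1.0]], 'wrist_force': [-0.036, -0.031, -0.22], 'moment': [-0.047, 0.096, 0.007], 'gripper_force': 0.0, 'gripper_width': 1.003}
top 50.39565585239761 -0.03339733181524592 [0.33456359 0.01402811 1.12470691] [ 0.22485088  0.00287728 -0.97438894]
side 54.578191403829315 -0.08577689190792316 [0.11534652 0.6315595  0.93614335] [ 0.39801628 -0.52828584 -0.74999808]
```

View pics/top0.png

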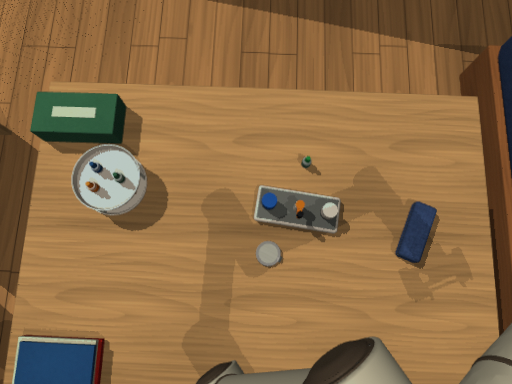

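View pics/side0.png

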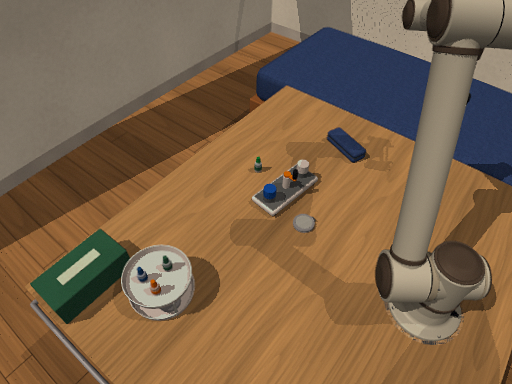

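The top view shows the washer centred near (299,209): blue cap (270,201), white cap (329,210), orange crank (300,207) with the black knob just below it at (299,213). The compact is at (268,254) and the eyedrops at (307,161). The side view agrees: blue cap (270,190), white (303,167), crank (289,175).

```bash
python3 - <<'E'
from h import *
for n,(x0,y0,x1,y1) in {"top":(252,180,348,240),"side":(245,150,325,220)}.items():
    c=capture(n); im=c["pixels"]; hsv=cv2.cvtColor(im,cv2.COLOR_BGR2HSV)
    w=np.zeros(im.shape[:2],np.uint8); w[y0:y1,x0:x1]=255
    H,S,V=cv2.split(hsv)
    ms={"blue":(H>100)&(H<130)&(S>150),"orange":(H>5)&(H<18)&(S>200)&(V>120),"white":(S<40)&(V>200),"black":(V<45)}
    for k,m in ms.items():
        N,l,st,ce=cv2.connectedComponentsWithStats(((m*255).astype(np.uint8))&w)
        for i in range(1,N):
            if st[i,4]>8:
                z={"blue":.072,"white":.075,"orange":.088,"black":.105}[k]
                print(n,k,st[i].tolist(),ce[i].round(1),onplane(c,ce[i],z)[0].round(4))
    cv2.imwrite(f"pics/{n}crop.png",cv2.resize(im[y0-30:y1+30,x0-10:x1+10],None,fx=5,fy=5,interpolation=cv2.INTER_CUBIC)[:600,:800])
E
```

```text
top blue [262, 193, 15, 16, 193] [269.  200.6] [ 0.5447 -0.0215  0.072 ]
top orange [296, 201, 8, 11, 64] [299.6 205.4] [ 0.5316 -0.1004  0.088 ]
top black [296, 211, 9, 7, 42] [300.3 214.4] [ 0.5054 -0.1007  0.105 ]
side blue [263, 184, 13, 15, 166] [269.3 191.1] [ 0.5412 -0.0154  0.072 ]
side orange [284, 171, 12, 10, 48] [288.  174.6] [ 0.5283 -0.0974  0.088 ]
side black [293, 169, 5, 10, 44] [294.8 173.7] [ 0.5056 -0.0997  0.105 ]
side black [303, 172, 10, 6, 27] [307.  174.5] [ 0.4739 -0.1206  0.105 ]
side black [290, 181, 14, 6, 54] [295.5 183.7] [ 0.4802 -0.0654  0.105 ]
side black [271, 198, 4, 4, 11] [272.4 199.7] [0.4976 0.0311 0.105 ]
```

View pics/topcrop.png

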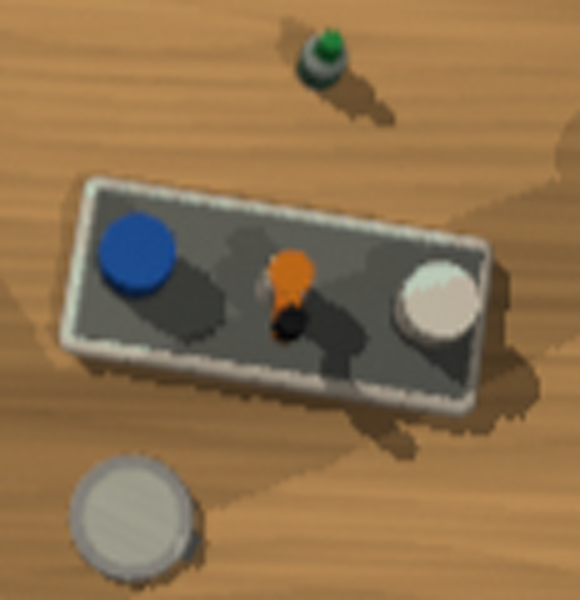

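The crop confirms the layout: blue cap at (138,252), white at (438,300), crank hub at (291,270), knob at (288,322), and clear deck corners. I'll use the corners at z=28 mm.

```bash
python3 - <<'E'
from h import *
c=capture("top"); o=np.array([242,150])-.4
f=lambda u:np.array(u)/5+o
q=onplane(c,[f(u) for u in[(93,180),(487,240),(470,408),(63,345)]],.028)
print(q.round(4),np.linalg.norm(q-np.roll(q,-1,0),axis=1),q.mean(0))
y=q[0]+q[3]-q[1]-q[2]; yaw=np.arctan2(-y[0],y[1]); print("yaw",np.degrees(yaw))
print("caps",onplane(c,[f((137,248)),f((441,297))],.08).round(4))
hub=onplane(c,[f((291,269))],.088)[0]; print("hub",hub,"knob top",onplane(c,[f((290,318))],.122))
Y=np.array([-np.sin(yaw),np.cos(yaw),0]);print(q.mean(0)+.08*Y,q.mean(0)-.08*Y)
print("comp,eyed",onplane(c,[f((133,515)),f((322,62))],.012))
E
```

```text
[[ 0.5947  0.0024  0.028 ]
 [ 0.5688 -0.2153  0.028 ]
 [ 0.4757 -0.2052  0.028 ]
 [ 0.5022  0.0156  0.028 ]] [0.21924774 0.09357209 0.22241081 0.09345107] [ 0.5353468  -0.10063311  0.028     ]
yaw -6.815574361641081
caps [[ 0.5467 -0.0212  0.08  ]
 [ 0.5265 -0.1801  0.08  ]]
hub [ 0.5369228  -0.10093953  0.088     ] knob top [[ 0.50544291 -0.09694149  0.122     ]]
[ 0.54484071 -0.02119845  0.028     ] [ 0.52585289 -0.18006778  0.028     ]
comp,eyed [[ 0.41332643 -0.02545225  0.012     ]
 [ 0.67220569 -0.12576293  0.012     ]]
```

Call:
{"name": "arm_command", "arguments": {
  "deltas": [
    [0,0,0.1,-4,3.2,0.4,-1],
    [0,0,0.2,-7,5.6,0.7,-1],
    [0,0,0.3,-10,8,1,-1],
    [0,0,0.382,-13,10.4,1.3,-1],
    [0,0,0.382,-16,12.8,1.6,-1],
    [0,0,0.382,-19,15.2,1.9,-1],
    [0,0,0.382,-22,17.6,2.1,-1],
    [0,0,0.382,-24,19.2,2.2,-1]
  ]
}}

```text
time_s: 0.92
tcp_pos: [0.3852, -0.3094, 0.2195]
ee_rot: [[-1.0, -0.002, 0.0], [-0.002, 1.0, 0.0], [-0.0, 0.0, -1.0]]
wrist_force: [0.3, 1.2, 0.0]
gripper_width: 0.999
gripper_force: 0.0
```

```bash
python3 -c "
from h import *
s=sense();print(s['tcp_pos'],s['ee_rot'],s['joints'],s['time_s'])"
```

```text
[ 0.38517495 -0.30940786  0.21946497] [[-9.99996864e-01 -2.49760598e-03  1.81645261e-04]
 [-2.49753346e-03  9.99996802e-01  3.98367407e-04]
 [-1.82639645e-04  3.97912493e-04 -9.99999904e-01]] [-1.99186693e+01  1.03388953e+01 -1.94153542e+01 -2.88028282e-02
 -6.02437447e+01 -6.99239357e+01] 0.9167
```

Call:
{"name": "arm_command", "arguments": {
  "deltas": [
    [0,0,0,-1.7,3,0.3,-1],
    [0,0,0,-3.7,6.5,0.6,-1],
    [0,0,0,-5.7,10,1,-1],
    [0,0,0,-7.7,13.5,1.3,-1],
    [0,0,0,-9.7,17,1.6,-0.8],
    [0,0,0,-11.2,19.7,1.8,-0.5],
    [0,0,0,-12.1,21.4,2,-0.3],
    [0,0,0,-12.1,21.4,2,-0.3]
  ]
}}

```text
time_s: 1.58
tcp_pos: [0.5068, -0.095, 0.1991]
ee_rot: [[-1.0, -0.005, 0.0], [-0.005, 1.0, 0.0], [-0.0, 0.0, -1.0]]
wrist_force: [-0.6, -0.1, 0.5]
gripper_width: 0.78
gripper_force: 0.0
```

```bash
python3 - <<'E'
from h import *
s=sense();print(s['tcp_pos'],s['joints'],s['gripper_width'])
c=capture("side");print(proj(c,[[.506,-.097,.105],[.506,-.097,.122],s['tcp_pos']]))
cv2.imwrite("pics/s2.png",cv2.resize(c["pixels"][110:230,220:360],None,fx=5,fy=5,interpolation=cv2.INTER_CUBIC))
E
```

```text
[ 0.50682638 -0.09498564  0.19909503] [ 7.43238740e+00  1.35445481e+01 -1.84047841e+01 -1.20532312e-02
 -5.80318525e+01 -9.71317501e+01] 0.7798921618810852
[[294.25472906 174.11634532]
 [294.78284549 170.27619278]
 [296.70795055 152.00082707]]
```

View pics/s2.png

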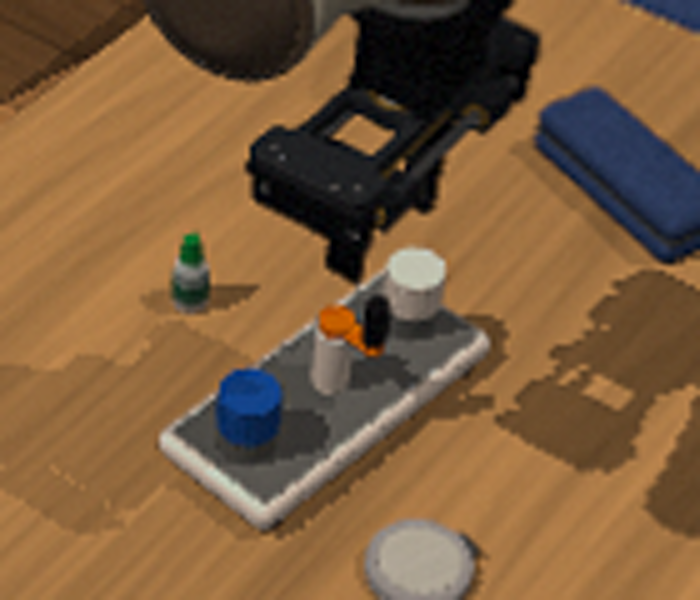

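The picture shows the gripper centred above the knob (crop (376,320), as predicted within 1 px), with clear space around it. I'll descend and grip.

Call:
{"name": "arm_command", "arguments": {
  "deltas": [
    [0,0,0,0.1,-0.3,2,-0.3],
    [0,0,0,0.1,-0.3,4.5,-0.3],
    [0,0,0,0.1,-0.3,7,-0.3],
    [0,0,0,0.1,-0.3,8.6,-0.3],
    [0,0,0,0.1,-0.3,8.6,0.3],
    [0,0,0,0.1,-0.3,8.6,1],
    [0,0,0,0.1,-0.3,8.6,1],
    [0,0,0,0.1,-0.3,8.6,1]
  ]
}}

```text
time_s: 2.3
tcp_pos: [0.5051, -0.1012, 0.1151]
ee_rot: [[-1.0, -0.0, 0.003], [-0.0, 1.0, 0.0], [-0.003, 0.0, -1.0]]
wrist_force: [0.3, 0.2, 0.8]
gripper_width: 0.43
gripper_force: 0.0
```

Call:
{"name": "arm_command", "arguments": {
  "deltas": [
    [0,0,0,0,0,0,1],
    [0,0,0,0,0,0,1],
    [0,0,0,0,0,0,1],
    [0,0,0,0,0,0,1],
    [0,0,0,0,0,0,1],
    [0,0,0,0,0,0,1]
  ]
}}

```text
time_s: 2.8
tcp_pos: [0.5045, -0.1008, 0.1141]
ee_rot: [[-1.0, -0.001, 0.001], [-0.001, 1.0, -0.0], [-0.001, -0.0, -1.0]]
wrist_force: [-0.5, 0.6, 5.2]
gripper_width: 0.171
gripper_force: 30.0
```

Call:
{"name": "arm_command", "arguments": {
  "deltas": [
    [0,0,0,-0.1,-0.78,0,1],
    [0,0,0,-0.4,-1.5,0,1],
    [0,0,0,-0.88,-2.12,0,1],
    [0,0,0,-1.5,-2.6,0,1],
    [0,0,0,-2.22,-2.9,0,1],
    [0,0,0,-3.0,-3.0,0,1],
    [0,0,0,-3.0,-3.0,0,1],
    [0,0,0,-3.0,-3.0,0,1]
  ]
}}

```text
time_s: 3.47
tcp_pos: [0.5354, -0.1326, 0.1142]
ee_rot: [[-1.0, -0.001, 0.002], [-0.001, 1.0, -0.002], [-0.002, -0.002, -1.0]]
wrist_force: [0.9, -6.6, 3.0]
gripper_width: 0.169
gripper_force: 30.0
```

Call:
{"name": "arm_command", "arguments": {
  "deltas": [
    [0,0,0,-0.78,0.1,0,1],
    [0,0,0,-1.5,0.4,0,1],
    [0,0,0,-2.12,0.88,0,1],
    [0,0,0,-2.6,1.5,0,1],
    [0,0,0,-2.9,2.22,0,1],
    [0,0,0,-3.0,3.0,0,1],
    [0,0,0,-3.0,3.0,0,1],
    [0,0,0,-3.0,3.0,0,1]
  ]
}}

```text
time_s: 4.13
tcp_pos: [0.5643, -0.0995, 0.114]
ee_rot: [[-1.0, -0.002, 0.0], [-0.002, 1.0, 0.001], [-0.0, 0.001, -1.0]]
wrist_force: [-1.4, 0.1, 6.0]
gripper_width: 0.175
gripper_force: 30.0
```

Call:
{"name": "arm_command", "arguments": {
  "deltas": [
    [0,0,0,0.1,0.78,0,1],
    [0,0,0,0.4,1.5,0,1],
    [0,0,0,0.88,2.12,0,1],
    [0,0,0,1.5,2.6,0,1],
    [0,0,0,2.22,2.9,0,1],
    [0,0,0,3.0,3.0,0,1],
    [0,0,0,3.0,3.0,0,1],
    [0,0,0,3.0,3.0,0,1]
  ]
}}

```text
time_s: 4.8
tcp_pos: [0.5331, -0.0724, 0.114]
ee_rot: [[-1.0, -0.002, -0.002], [-0.002, 1.0, -0.003], [0.002, -0.003, -1.0]]
wrist_force: [-0.1, -9.9, 4.8]
gripper_width: 0.171
gripper_force: 30.0
```

Call:
{"name": "arm_command", "arguments": {
  "deltas": [
    [0,0,0,0.78,-0.1,0,1],
    [0,0,0,1.5,-0.4,0,1],
    [0,0,0,2.12,-0.88,0,1],
    [0,0,0,2.6,-1.5,0,1],
    [0,0,0,2.9,-2.22,0,1],
    [0,0,0,3.0,-3.0,0,1],
    [0,0,0,3.0,-3.0,0,1],
    [0,0,0,3.0,-3.0,0,1]
  ]
}}

```text
time_s: 5.47
tcp_pos: [0.5043, -0.1012, 0.114]
ee_rot: [[-1.0, -0.001, 0.0], [-0.001, 1.0, -0.0], [-0.0, -0.0, -1.0]]
wrist_force: [1.0, -0.9, 5.9]
gripper_width: 0.173
gripper_force: 30.0
```

Call:
{"name": "arm_command", "arguments": {
  "deltas": [
    [0,0,0,0,0,0,0.3],
    [0,0,0,0,0,0,-0.3],
    [0,0,0,0,0,0,-0.3],
    [0,0,0,0,0,0,-0.3],
    [0,0,0,0,0,-3,-0.3],
    [0,0,0,0,0,-6,-0.3],
    [0,0,0,0,0,-9,-0.3],
    [0,0,0,0,0,-9,-0.3]
  ]
}}

```text
time_s: 6.13
tcp_pos: [0.5073, -0.101, 0.2093]
ee_rot: [[-1.0, -0.002, 0.011], [-0.002, 1.0, -0.001], [-0.011, -0.001, -1.0]]
wrist_force: [0.6, -0.3, 0.5]
gripper_width: 0.63
gripper_force: 0.0
```

Call:
{"name": "arm_command", "arguments": {
  "deltas": [
    [0,0,-0.12,-1,2,0,-0.3],
    [0,0,-0.24,-2,4,0,-0.3],
    [0,0,-0.36,-3,6,0,-0.3],
    [0,0,-0.48,-4.1,7.9,0,-0.3],
    [0,0,-0.6,-4.1,7.9,0,-0.3],
    [0,0,-0.72,-4.1,7.9,0,-0.3],
    [0,0,-0.84,-4.1,7.9,0,-0.3],
    [0,0,-0.96,-4.1,7.9,0,-0.3]
  ]
}}

```text
time_s: 6.8
tcp_pos: [0.5446, -0.0216, 0.2026]
ee_rot: [[-0.568, -0.823, -0.002], [-0.823, 0.568, -0.0], [0.001, 0.002, -1.0]]
wrist_force: [-0.4, 0.3, 0.2]
gripper_width: 0.651
gripper_force: 0.0
```

Call:
{"name": "arm_command", "arguments": {
  "deltas": [
    [0,0,-0.12,0,0,0,-0.3],
    [0,0,-0.24,0,0,0,-0.3],
    [0,0,-0.36,0,0,0,-0.3],
    [0,0,-0.48,0,0,0,-0.3],
    [0,0,-0.6,0,0,0,-0.3],
    [0,0,-0.61,0,0,0,-0.3],
    [0,0,-0.61,0,0,0,-0.3],
    [0,0,-0.61,0,0,0,-0.3]
  ]
}}

```text
time_s: 7.47
tcp_pos: [0.5449, -0.0218, 0.2032]
ee_rot: [[-0.003, -1.0, -0.001], [-1.0, 0.003, -0.0], [0.0, 0.001, -1.0]]
wrist_force: [-0.2, 0.6, -0.6]
gripper_width: 0.653
gripper_force: 0.0
```

```bash
python3 - <<'E'
from h import *
s=sense();print(s['tcp_pos'],s['ee_rot'],s['joints'],s['gripper_width'])
c=capture("side");print(proj(c,[[.545,-.0225,.08],[.5045,-.101,.105]]))
im=c["pixels"];H,S,V=cv2.split(cv2.cvtColor(im,cv2.COLOR_BGR2HSV))
for nm,m in (("blue",(H>100)&(H<130)&(S>150)),("orange",(H>5)&(H<18)&(S>200)&(V>120)),("black",V<45)):
    w=np.zeros(m.shape,np.uint8); w[150:220,245:325]=255
    N,l,st,ce=cv2.connectedComponentsWithStats((m*255).astype(np.uint8)&w)
    print(nm,[(st[i].tolist(),ce[i].round(1).tolist()) for i in range(1,N) if st[i,4]>15])
cv2.imwrite("pics/s3.png",cv2.resize(im[110:230,220:360],None,fx=5,fy=5,interpolation=cv2.INTER_CUBIC))
E
```

```text
[ 0.54486151 -0.02183386  0.20315541] [[-2.52670428e-03 -9.99996372e-01 -9.33299161e-04]
 [-9.99996808e-01  2.52671553e-03 -1.08811363e-05]
 [ 1.32392783e-05  9.33268688e-04 -9.99999564e-01]] [ 1.47387488e+01  1.61682085e+01 -1.40836590e+01 -1.50432775e-02
 -5.98000066e+01 -1.48759458e+01] 0.6527028543789626
[[269.77030501 187.45105178]
 [295.36067393 173.62021652]]
blue [([263, 184, 13, 15, 165], [269.3, 191.0])]
orange [([284, 171, 8, 6, 30], [287.2, 173.5])]
black [([259, 150, 7, 12, 69], [261.6, 154.8]), ([275, 150, 31, 21, 342], [288.2, 156.6]), ([293, 169, 15, 10, 80], [297.8, 174.4])]
```

View pics/s3.png

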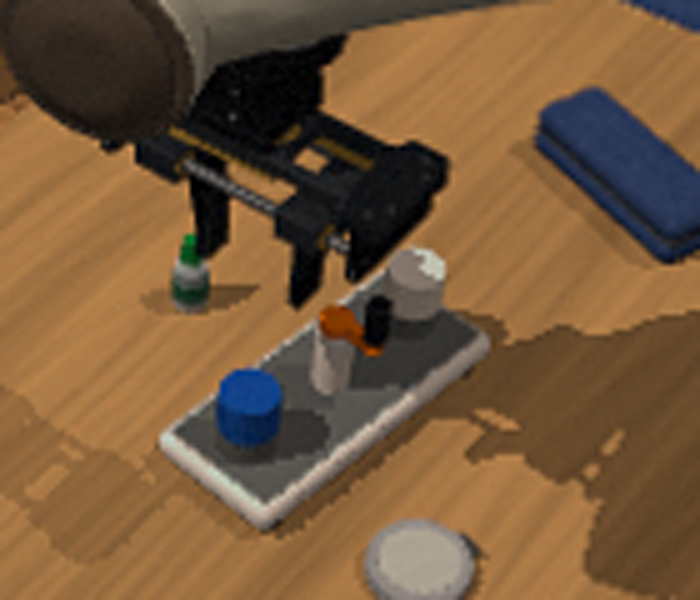

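The knob is back at (377,321) in the crop, against (376,320) before, so the full turn is done. The blue cap at (249,407) is still on and the open gripper is straight above it, so I'll descend and grip it.

Call:
{"name": "arm_command", "arguments": {
  "deltas": [
    [0,0,0,0.05,0,3,-0.3],
    [0,0,0,0.05,0,6,-0.3],
    [0,0,0,0.05,0,9,-0.3],
    [0,0,0,0.05,0,11.5,-0.3],
    [0,0,0,0.05,0,12.6,-0.3],
    [0,0,0,0.05,0,12.6,-0.3],
    [0,0,0,0.05,0,12.6,0.2],
    [0,0,0,0.05,0,12.6,0.6]
  ]
}}

```text
time_s: 8.18
tcp_pos: [0.5461, -0.0222, 0.0786]
ee_rot: [[-0.0, -1.0, 0.002], [-1.0, 0.0, 0.0], [-0.0, -0.002, -1.0]]
wrist_force: [-0.1, 0.9, 0.8]
gripper_width: 0.571
gripper_force: 0.0
```

Call:
{"name": "arm_command", "arguments": {
  "deltas": [
    [0,0,0,0,0,0,1],
    [0,0,0,0,0,0,1],
    [0,0,0,0,0,0,1],
    [0,0,0,0,0,0,1],
    [0,0,0,0,0,0,1],
    [0,0,0,0,0,0,1]
  ]
}}

```text
time_s: 8.68
tcp_pos: [0.546, -0.0222, 0.0789]
ee_rot: [[0.0, -1.0, 0.002], [-1.0, -0.0, 0.0], [-0.0, -0.002, -1.0]]
wrist_force: [-1.3, 1.4, 6.2]
gripper_width: 0.45
gripper_force: 30.0
```

Call:
{"name": "arm_command", "arguments": {
  "deltas": [
    [0,0,-0.1,0,0,0,1],
    [0,0,-0.2,0,0,0,1],
    [0,0,-0.3,0,0,0,1],
    [0,0,-0.35,0,0,0,1],
    [0,0,-0.35,0,0,0,1],
    [0,0,-0.35,0,0,0,1]
  ]
}}

```text
time_s: 9.18
tcp_pos: [0.5457, -0.0221, 0.0787]
ee_rot: [[0.341, -0.94, 0.002], [-0.94, -0.341, 0.001], [-0.0, -0.002, -1.0]]
wrist_force: [-0.8, 1.3, 5.9]
gripper_width: 0.453
gripper_force: 30.0
```

```bash
python3 -c "
from h import *
s=sense();print(s['tcp_pos'],s['ee_rot'],s['wrist_force'],s['moment'],s['joints'],s['effort'])"
```

```text
[ 0.54572623 -0.02212901  0.07866283] [[ 3.40532882e-01 -9.40230342e-01  2.06403922e-03]
 [-9.40232589e-01 -3.40531616e-01  9.47419917e-04]
 [-1.87922340e-04 -2.26330458e-03 -9.99997421e-01]] [-0.82308834  1.31876038  5.93189565] [ 0.33827093  0.40839198 -0.59242208] [ 1.46780390e+01  2.44827190e+01 -2.25243804e+01 -3.31425373e-02
 -4.28647494e+01  5.25555966e+00] [  0.04656682 -33.37500215  12.61502892   3.2652504    0.24800272
   0.6345365 ]
```

Anticlockwise stops hard (‑0.59 Nm, the pads slipped), so I'll go clockwise.

Call:
{"name": "arm_command", "arguments": {
  "deltas": [
    [0,0,0.1,0,0,0,1],
    [0,0,0.2,0,0,0,1],
    [0,0,0.3,0,0,0,1],
    [0,0,0.4,0,0,0,1],
    [0,0,0.5,0,0,0,1],
    [0,0,0.6,0,0,0,1],
    [0,0,0.6,0,0,0,1]
  ]
}}

```text
time_s: 9.77
tcp_pos: [0.5461, -0.0223, 0.0786]
ee_rot: [[-0.249, -0.969, 0.003], [-0.969, 0.249, 0.0], [-0.001, -0.003, -1.0]]
wrist_force: [0.8, 0.3, 4.6]
gripper_width: 0.451
gripper_force: 30.0
```

```bash
python3 -c "
from h import *
s=sense();print(s['wrist_force'],s['moment'],s['joints'])"
```

```text
[0.77374243 0.25720382 4.63207009] [ 0.03841093  0.06906367 -0.04725199] [ 14.67928441  24.50518885 -22.51867629   0.04456607 -42.82882407
 -29.11326803]
```

Clockwise turns freely (moment about 0). I'll continue to about 95° of turn.

Call:
{"name": "arm_command", "arguments": {
  "deltas": [
    [0,0,0.12,0,0,0,1],
    [0,0,0.24,0,0,0,1],
    [0,0,0.36,0,0,0,1],
    [0,0,0.48,0,0,0,1],
    [0,0,0.6,0,0,0,1],
    [0,0,0.72,0,0,0,1],
    [0,0,0.84,0,0,0,1],
    [0,0,0.84,0,0,0,1]
  ]
}}

```text
time_s: 10.43
tcp_pos: [0.5462, -0.0223, 0.0786]
ee_rot: [[-0.887, -0.462, 0.003], [-0.462, 0.887, 0.0], [-0.002, -0.001, -1.0]]
wrist_force: [0.7, 0.2, 5.7]
gripper_width: 0.452
gripper_force: 30.0
```

Call:
{"name": "arm_command", "arguments": {
  "deltas": [
    [0,0,0.11,0,0,0,1],
    [0,0,0.22,0,0,0,1],
    [0,0,0.22,0,0,0,1],
    [0,0,0.22,0,0,-0.3,1],
    [0,0,0.22,0,0,-0.5,1],
    [0,0,0.22,0,0,-0.5,1],
    [0,0,0.22,0,0,-0.5,1]
  ]
}}

```text
time_s: 11.02
tcp_pos: [0.5453, -0.0224, 0.0826]
ee_rot: [[-0.966, -0.259, 0.001], [-0.259, 0.966, -0.0], [-0.0, -0.0, -1.0]]
wrist_force: [2.0, -1.4, 0.9]
gripper_width: 0.451
gripper_force: 30.0
```

```bash
python3 -c "
from h import *
s=sense();print(s['wrist_force'],s['moment'],s['joints'])"
```

```text
[ 1.95495234 -1.43063789  0.94094323] [-0.38666081 -0.43558135 -0.03809776] [ 1.46723634e+01  2.41704229e+01 -2.23184529e+01  1.44311833e-02
 -4.34825141e+01 -8.96899767e+01]
```

Call:
{"name": "arm_command", "arguments": {
  "deltas": [
    [0,0,0,0,0,-0.4,1],
    [0,0,0,0,0,-0.8,1],
    [0,0,0,0,0,-1.2,1],
    [0,0,0,0,0,-1.6,1],
    [0,0,0,0,0,-2.0,1],
    [0,0,0,0,0,-2.4,1],
    [0,0,0,0,0,-2.4,1]
  ]
}}

```text
time_s: 11.6
tcp_pos: [0.5454, -0.0222, 0.1076]
ee_rot: [[-0.966, -0.258, 0.001], [-0.258, 0.966, 0.0], [-0.001, -0.0, -1.0]]
wrist_force: [0.6, 1.6, 0.3]
gripper_width: 0.456
gripper_force: 30.0
```

```bash
python3 - <<'E'
from h import *
s=sense();print(s['tcp_pos'],s['wrist_force'],s['moment'],s['gripper_width'])
c=capture("side");im=c["pixels"]
cv2.imwrite("pics/s4.png",cv2.resize(im[110:230,220:360],None,fx=5,fy=5,interpolation=cv2.INTER_CUBIC))
E
```

```text
[ 0.54541387 -0.02220177  0.10757518] [0.62518274 1.5533121  0.31151412] [-0.01434378 -0.01899486 -0.02036014] 0.4556927022486898
```

View pics/s4.png

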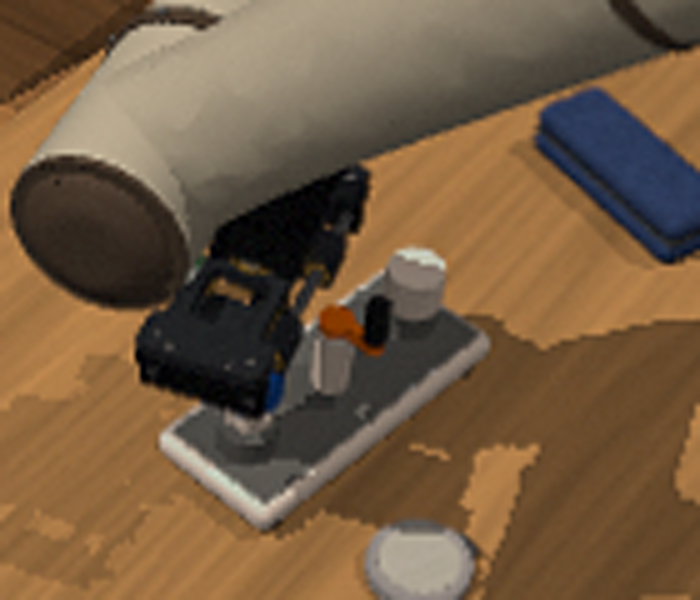

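The blue cap is off in the gripper at crop (277,388), and the bare pot is visible below at (247,430). The crank knob is still at (377,321). Now I'll lift to about 10 cm above the seat.

Call:
{"name": "arm_command", "arguments": {
  "deltas": [
    [0,0,0,0,0,-1.2,1],
    [0,0,0,0,0,-2.8,1],
    [0,0,0,0,0,-4.4,1],
    [0,0,0,0,0,-6,1],
    [0,0,0,0,0,-7.2,1],
    [0,0,0,0,0,-8,1],
    [0,0,0,0,0,-8,1],
    [0,0,0,0,0,-8,1]
  ]
}}

```text
time_s: 12.32
tcp_pos: [0.5448, -0.0223, 0.1863]
ee_rot: [[-0.966, -0.258, -0.0], [-0.258, 0.966, 0.0], [0.0, 0.0, -1.0]]
wrist_force: [-0.7, 0.1, -1.7]
gripper_width: 0.451
gripper_force: 30.0
```

Call:
{"name": "arm_command", "arguments": {
  "deltas": [
    [0,0,0,0,0,0,1],
    [0,0,0,0,0,0,1],
    [0,0,0,0,0,0,1],
    [0,0,0,0,0,0,1],
    [0,0,0,0,0,0,1],
    [0,0,0,0,0,0,1]
  ]
}}

```text
time_s: 12.82
tcp_pos: [0.5451, -0.0224, 0.1863]
ee_rot: [[-0.966, -0.258, -0.0], [-0.258, 0.966, -0.0], [0.0, 0.0, -1.0]]
wrist_force: [0.2, 0.0, 0.3]
gripper_width: 0.452
gripper_force: 30.0
```

```bash
python3 - <<'E'
from h import *
c=capture("side");im=c["pixels"]
cv2.imwrite("pics/s5.png",cv2.resize(im[110:230,220:360],None,fx=5,fy=5,interpolation=cv2.INTER_CUBIC))
E
```

```text
(no output)
```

View pics/s5.png

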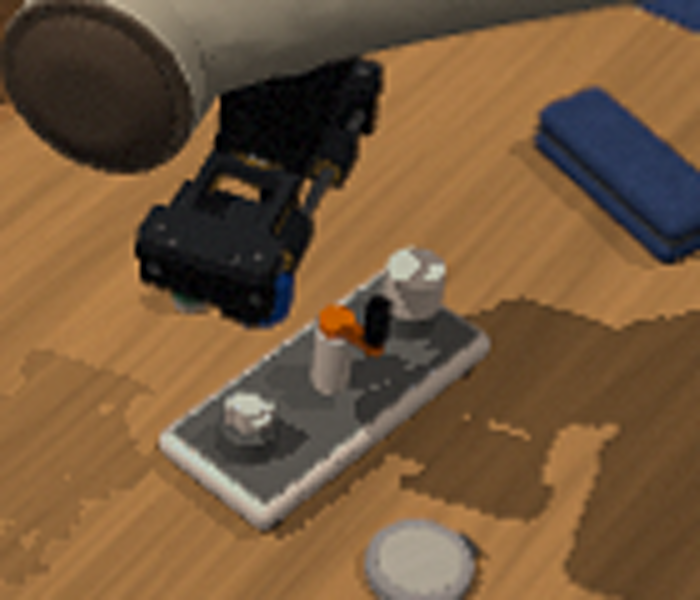

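The blue cap is held upright in the gripper at (275,300), clear of its bare neck at (247,415). The knob is at (377,321), the white cap is on at (415,280), and the rest is undisturbed.

```bash
python3 -c "
from station import finish_job
print(finish_job())"
```

```text
the job is handed in; nothing more can be done
None
```

I turned the crank one full turn back to its start and unscrewed the blue cap clockwise. I handed the job in with the cap held upright about 10 cm above its seat, the white cap still on its pot and nothing else visibly moved; the hand-in returned no verdict.

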